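Set a bench air valve two turns open and hold it

ROBOT

A 7-joint arm with a two-finger parallel gripper is mounted at the origin on the work surface. World frame = base frame: x ahead of the robot, y to its left, z up, the work surface at z = 0. Lengths are in m, angles in rad, forces in N, time in s.
With the tool pointing down it reaches from about 0.4 to 0.85 m from the base axis. Payload 10.4 kg.
Tool frame: the origin (TCP) lies midway between the tips of the shut fingers; the grasp point (between the pads) lies manip.pinch_z behind it (manip.pinch_z is the distance from the TCP to the grasp point, in m); z points along the fingers, y is the direction in which the jaws open and shut (so a half turn about z gives the same grasp; the last joint's range is limited). The gripper opens to 85 mm and grips with 20 to 120 N. Pads are 22 mm wide; open, the fingers measure 114 mm over their backs; the gripper's body (76 mm by 85 mm) begins 54 mm behind the grasp point. The pads swing forward as they close: fully open they stand 13 mm farther back than shut.
Start: joints at [1.184, 0.332, -0.065, 1.46, 0.022, 1.35, -0.088], TCP at [0.222, -0.584, 0.2] pointing down, gripper open.
Joint ranges: [-2.6, 2.6], [-0.5, 2.12], [-1.47, 1.34], [0.16, 2.42], [-1.27, 4.41], [0.06, 2.06], [-2.6, 2.6]. Speed limits (rad/s): [2.22, 2.22, 2.79, 2.79, 3.14, 3.14, 3.14].

INTERFACE

Orientations are given as a unit quaternion [x, y, z, w].
In Python, from workcell import manip gives the robot as it stands.
- The arm moves only by the shell command python3 -m handwheel 'ROWS' [FORCE]. ROWS is JSON, a list that holds one entry, the list of rows, each a list of 7 numbers: the shift along the tool's x, y, z in m, then the turn, a rotation vector about the tool's x, y, z in rad, then the finger opening in m, from 0 to 0.0854. In form: [[[tx, ty, tz, ax, ay, az, claw], ...]]. A call has 1 to 8 rows; each row is the pose to reach, as a shift and turn from the pose commanded when the call began, along the tool's axes at that moment; what a row does not reach only later rows make up. A row lasts 1/8 s, in which the tool goes at most 62.5 mm and 10.7 degrees, less where a joint would pass 70% of its speed; a pose out of reach is approached as far as the arm can. A call with a gripper value outside its range is refused whole. The fingers move at their own pace and stop on an object; FORCE is the grip in N (left out, the last holds). Time passes only in rows, so rows that repeat a pose let the fingers close. It gives the time, the measured TCP pose, the force and the opening at its end, in the units of the state.
- manip.get_obs(): the state, without advancing time (a new reading comes with each control period).
- manip.camera(name): name is "scene" or "side" or "wrist"; returns the picture (420x560x3 uint8, blue, green, red); there is no depth.
- manip.calibration(name): a dict with "fx", "fy", "cx", "cy" (pixels), "k1" (the pictures are not rectified: a ray, as slopes to the right and down, at radius r is drawn at 1 + k1 r^2 times it, then the intrinsics apply), "view" (4x4, takes a point from world to camera coordinates); the wrist camera has in their place "tool_from_camera" (4x4, takes a point from camera to tool coordinates, whose origin is the TCP and whose axes are the flange's). Camera axes: x right, y up, looking along -z (the intrinsics and any distortion apply to the point x, -y, -z); pixel columns grow to the right and rows downward; lengths in m; the calibration is good to about 2 mm. A picture is of the moment at which its call begins: read the wrist's pose just before it. calibration takes no time and is no camera call.
- manip.hand_in(): hands the job in, once; it reports no verdict.
The state is a dict: "clock": time; "joint_pos": joint angles; "joint_velocities": joint speeds; "tau": joint torques, N m; "position": TCP position; "ee_rot": TCP orientation; "ft_force": force on the tool from outside, world axes, zero at the start; "torque": the same for the moment, N m; "grip_width": opening from 0.0 (shut) to 1.0 (fully open).
Only numpy, scipy, OpenCV 4.12 (cv2) and the standard library are available. Lean on these libraries where they do the work, as an engineer would, in place of code of your own. Each camera call takes 0.05 s, during which the arm holds its last target.

TASK

The larger valve on the bench, the one whose handwheel has an upright handle, was left part-open at an unknown setting. Turn its wheel clockwise until it is fully closed against its stop, then back it off exactly two full turns anticlockwise, and finish still gripping the upright handle, holding the wheel still at that setting so that it cannot creep. Leave the smaller valve as it is set and the other things on the bench where they are.

Things in the scene. Friction and masses are not known exactly. Their poses are not given: they have to be found in the camera images.
- valve (a joint): opening of the larger valve's handwheel, in rad: 0 = fully closed against its hard stop, grows as the wheel turns anticlockwise seen from above (opening). One turn = 6.283; the far stop is at 21. At the start the valve is part-open, between about 0.5 and 1.4 turns. It turns with an even friction of about 0.12 N m (about 2.2 N at the handle) and stays where it is left; the closed stop is hard.
- wheel_centre (a point): centre of the larger handwheel, 95 mm above the bench, on its vertical axis. The wheel is a spoked aluminium ring, 55 mm from the axis to the middle of its 12 mm thick rim, 122 mm across in all; rim top and hub lie at or below 109 mm above the bench. The valve's brass body under it is bolted to the bench on a 120 mm square steel plate; pipe stubs reach 80 mm from the axis, 48 mm high at most.
- handle (a point): middle of the black upright handle on the larger wheel's rim, 55 mm from the wheel's axis, 131 mm above the bench. It is a round vertical sleeve, 22 mm across, 103 to 155 mm above the bench, spinning freely on its pin: a gripper holding it from above can carry it round in a circle without turning. It circles anticlockwise seen from above as the valve opens; whole turns bring it back to the same place.
- small_rim (a point): a point in the middle of the rim of the smaller, plain handwheel (38 mm from its axis to the middle of its rim, 86 mm across in all, 75 mm above the bench, no handle) on the other valve: not to be turned
- bearing: steel ring 52 mm across, 16 mm high; a bystander, origin at its underside (leave it where it is)
- wrench: loose steel wrench lying flat; a bystander, origin at its underside (leave it where it is)
- screwdriver: loose screwdriver lying flat; a bystander, origin at its underside (leave it where it is)
- bolt_tray: open dark steel tray 110 x 150 x 35 mm; a bystander, origin at its underside (leave it where it is)
- oil_can: closed aluminium can 60 mm across, 85 mm high; a bystander, origin at its underside (leave it where it is)
- tin_cup: steel mug 74 mm across, 80 mm high; a bystander, origin at its underside (leave it where it is)
- pipe_elbow: brass elbow, two 55 mm legs 28 mm thick; a bystander, origin at its underside (leave it where it is)
Mind the look-alikes: they are no part of the job. Leave any orange or turquoise look-alike of the part that bears valve alone.

How it is judged:
On the way, in this order (a step that is already met when the one before it is completed fails the run):
1. the larger valve is closed fully, against its stop (value of joint valve below 0.06 rad), for 0.2 s.
2. it has been backed off two turns (value of joint valve between 12.396 and 12.736 rad), for 0.2 s.
At the end, for the whole second after the job is handed in: the larger valve stands two turns (12.57 rad) from its closed stop, within 0.17 rad (10 degrees), at rest; the fingers still grip its upright handle (more than 2 N between fingers and wheel, grasp point within 35 mm of the handle's middle and within 15 mm of it sideways) (all of step 2 and velocity of joint valve between -0.05 and 0.05 rad/s and contact force between the fingers and valve above 2 N and distance between the grasp point and handle below 0.035 m and horizontal distance between the grasp point and handle below 0.015 m); the arm keeps its last pose, push and grip.
It fails at once if the smaller valve is turned (its rim moves more than 8 mm) (distance of small_rim from where it was at the start of the episode above 0.008 m).
It fails at once if a bystander is moved by more than 25 mm (distance of any of bearing, wrench, screwdriver, bolt_tray, oil_can, tin_cup, pipe_elbow from where it was at the start of the episode above 0.025 m).
It also fails if it takes over 72 s, if anything falls off the work surface, if the arm or the gripper's body presses on something with over 40 N, if the wrist force passes 120 N, or if a joint passes its speed limit or range.

## Working session

There is one attempt and no reset: what is moved stays moved. The work goes in short steps, Python scripts to look and compute and a shell command to move; the robot and the scene stay as the last step left them, time stands still between calls to the robot, and variables do not carry over. Pictures are saved under pics/ and viewed, and the job is handed in when it is done.

```bash
ls; mkdir -p pics
python3 - <<'E'
from workcell import manip
import cv2, json, numpy as np
o=manip.get_obs()
for k,v in o.items(): print(k,np.round(v,4))
print(manip.pinch_z)
for n in ["scene","side","wrist"]:
    cv2.imwrite(f"pics/{n}0.png",manip.camera(n))
    c=manip.calibration(n); print(n,{k:np.round(v,4).tolist() for k,v in c.items()})
E
```

```text
pics
clock 0.0
joint_pos [ 1.1844  0.3329 -0.0647  1.461   0.0216  1.3499 -0.0885]
joint_velocities [ 0.0007 -0.0008  0.0005  0.0005 -0.0008  0.0013  0.0022]
tau [-1.00000e-04 -6.25464e+01  4.87000e-02 -3.91610e+01  1.61000e-02
  9.70000e-03 -0.00000e+00]
position [ 0.2222 -0.5837  0.199 ]
ee_rot [ 9.835e-01  1.809e-01 -2.000e-04 -7.000e-04]
ft_force [-0.2642 -0.4072 -0.2865]
torque [0.0416 0.0328 0.0118]
grip_width 1.0024
0.0187
scene {'fx': 460.1954, 'fy': 460.1954, 'cx': 280.9959, 'cy': 211.8913, 'k1': -0.0673, 'view': [[0.0481, 0.9988, -0.0105, -0.0675], [-0.5455, 0.0351, 0.8374, 0.202], [0.8368, -0.0345, 0.5465, -1.5979], [0.0, 0.0, 0.0, 1.0]]}
side {'fx': 533.7971, 'fy': 533.7971, 'cx': 284.9928, 'cy': 203.3018, 'k1': -0.0996, 'view': [[-0.7801, -0.6254, -0.0168, 0.42], [0.3392, -0.4454, 0.8286, -0.2313], [-0.5257, 0.6407, 0.5596, -1.0642], [0.0, 0.0, 0.0, 1.0]]}
wrist {'fx': 301.7183, 'fy': 301.7183, 'cx': 279.6018, 'cy': 205.471, 'k1': -0.0635, 'tool_from_camera': [[-0.0013, 0.946, 0.3242, 0.0834], [1.0, 0.0011, 0.0008, -0.0001], [0.0004, 0.3242, -0.946, -0.1745], [0.0, 0.0, 0.0, 1.0]]}
```

View pics/scene0.png

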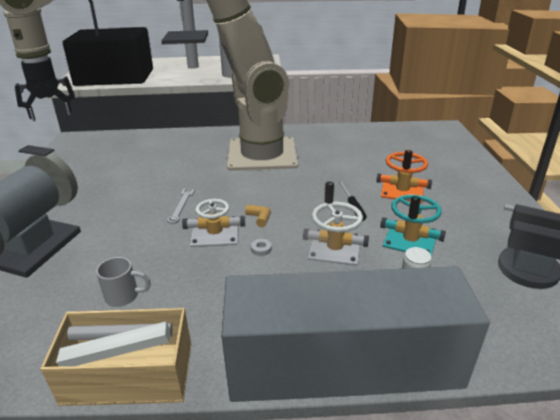

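View pics/side0.png

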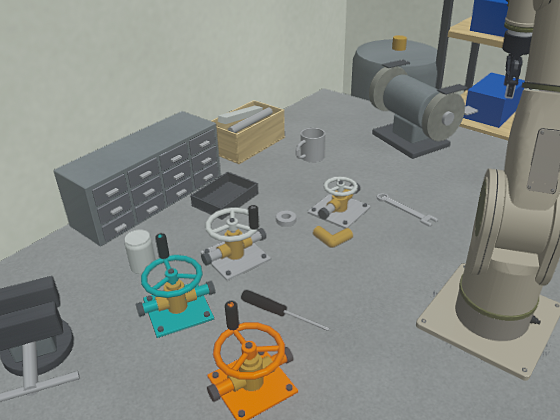

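View pics/wrist0.png

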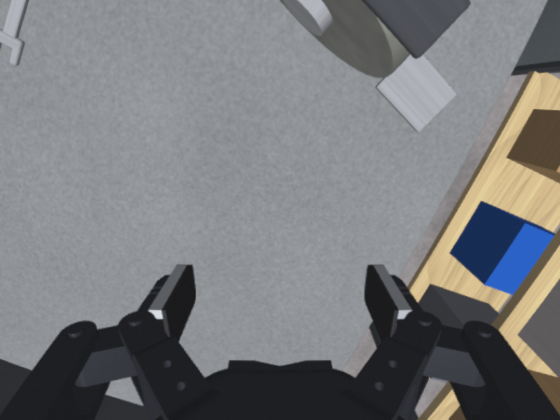

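```bash
cat > h.py <<'E'
import numpy as np, cv2
from workcell import manip
from scipy.spatial.transform import Rotation as R
def ray(n,u,v,obs=None):
    c=manip.calibration(n)
    K=np.array([[c["fx"],0,c["cx"]],[0,c["fy"],c["cy"]],[0,0,1.]])
    x,y=cv2.undistortPoints(np.array([[[u,v]]],float),K,np.array([c["k1"],0,0,0.]))[0,0]
    d=np.array([x,-y,-1.])
    if n=="wrist":
        T=np.array(c["tool_from_camera"]); W=np.eye(4)
        W[:3,:3]=R.from_quat(obs["ee_rot"]).as_matrix(); W[:3,3]=obs["position"]; M=W@T
    else: M=np.linalg.inv(np.array(c["view"]))
    return M[:3,3],M[:3,:3]@d/np.linalg.norm(d)
def onplane(n,u,v,z,obs=None):
    o,d=ray(n,u,v,obs); return o+d*(z-o[2])/d[2]
def tri(a,b):
    (o1,d1),(o2,d2)=a,b
    s=np.linalg.lstsq(np.c_[d1,-d2],o2-o1,rcond=None)[0]
    p,q=o1+s[0]*d1,o2+s[1]*d2; return (p+q)/2,np.linalg.norm(p-q)
E
python3 - <<'E'
import cv2,numpy as np
a=cv2.imread("pics/scene0.png")[170:270,285:385]; b=cv2.imread("pics/side0.png")[190:290,185:285]
cv2.imwrite("pics/crop0.png",np.hstack([cv2.resize(x,(400,400),interpolation=cv2.INTER_CUBIC) for x in (a,b)]))
E
```

```text
(no output)
```

View pics/crop0.png

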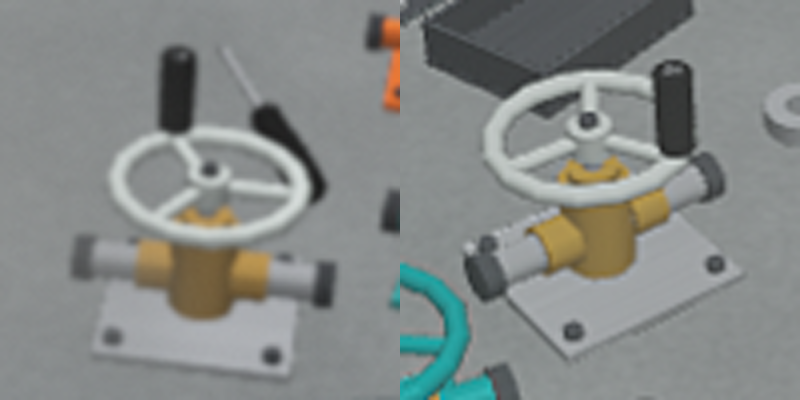

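The picture shows three wheels with an upright handle: aluminium (scene 338,216), turquoise (416,210) and orange (406,162). The plain small one is at (213,210). The aluminium wheel is the larger valve, since the coloured ones are the named look-alikes. Its handle is at scene (329,192) and side (254,217).

Run:
```python
from h import *
def comp(m,seed):
    n,l,s,c=cv2.connectedComponentsWithStats(m.astype(np.uint8))
    d=[np.hypot(*(c[i]-seed)) if s[i,4]>30 else 1e9 for i in range(n)]
    i=int(np.argmin(d)); return l==i,s[i],c[i]
res={}
for n,hs,ws,box in (("scene",(329,192),(338,216),(300,190,375,235)),("side",(254,217),(232,222),(200,200,262,245))):
    im=cv2.imread(f"pics/{n}0.png"); g=im.max(2)
    m,s,c=comp(g<75,hs); print(n,"handle",s,c)
    w=np.zeros_like(g); x0,y0,x1,y1=box
    w[y0:y1,x0:x1]=(im.min(2)>165)[y0:y1,x0:x1]
    m2,s2,c2=comp(w,ws)
    cs,_=cv2.findContours(m2.astype(np.uint8),cv2.RETR_EXTERNAL,cv2.CHAIN_APPROX_NONE)
    hull=cv2.convexHull(max(cs,key=cv2.contourArea))
    pts=np.vstack(cs); e=cv2.fitEllipse(hull); print(n,"wheel",s2,e)
    print(" hull->plane center z .097:",onplane(n,*e[0],.097))
    res[n]=(ray(n,*c),ray(n,*e[0]))
print("handle",tri(res["scene"][0],res["side"][0]))
print("centre",tri(res["scene"][1],res["side"][1]))
print("hub",tri(ray("scene",337.3,212.5),ray("side",232,220)))
for n,p in (("scene",(329.2,192.5)),("side",(253.7,217.5))): print(onplane(n,*p,.131))
# plate corners / others
for nm,a,b in (("screwdriver",(357,208),None),("elbow",(259,214),None),("bearing",(261,247),None),("small",(212,208),None),("can top",(418,257),None)):
    print(nm,onplane("scene",*a,{"small":.075,"can top":.085}.get(nm,.01)))
```

```text
scene handle [325 182   9  21 159] [328.77987421 192.21383648]
scene wheel [312 201  50  29 473] ((336.67510986328125, 215.17413330078125), (28.035640716552734, 49.18529510498047), 94.14973449707031)
 hull->plane center z .097: [0.54492459 0.17517714 0.097     ]
side handle [248 205  11  24 194] [253.03092784 217.23195876]
side wheel [227 218  11   7  33] ((231.9182586669922, 220.76937866210938), (6.472631454467773, 10.251946449279785), 84.1034927368164)
 hull->plane center z .097: [0.55236452 0.16952029 0.097     ]
handle (array([0.49238341, 0.16256999, 0.12938603]), np.float64(0.001621687886143298))
centre (array([0.54904883, 0.17366781, 0.10029524]), np.float64(0.00162498574799282))
hub (array([0.54577157, 0.17576854, 0.10535819]), np.float64(0.0007041212103705867))
[0.49558338 0.1624065  0.131     ]
[0.48899262 0.16510142 0.131     ]
screwdriver [0.38268513 0.26155111 0.01      ]
elbow [ 0.3956066  -0.01168612  0.01      ]
bearing [ 0.5443195  -0.00796458  0.01      ]
small [ 0.45909309 -0.12934476  0.075     ]
can top [0.69894301 0.32833002 0.085     ]
```

The handle is at about (0.492, 0.163, 0.129) and the wheel centre at (0.546, 0.175). That is 55 mm apart and at the right height, so the measurement is consistent. I'll move above the valve for a look with the wrist camera.

```bash
python3 -m handwheel '[[[0.32,-0.18,-0.07,0,0,0,0.0854],[0.32,-0.18,-0.07,0,0,0,0.0854],[0.32,-0.18,-0.07,0,0,0,0.0854],[0.32,-0.18,-0.07,0,0,0,0.0854],[0.32,-0.18,-0.07,0,0,0,0.0854],[0.32,-0.18,-0.07,0,0,0,0.0854],[0.32,-0.18,-0.07,0,0,0,0.0854],[0.56,-0.58,-0.07,0,0,0,0.0854]]]' 80
python3 -c "
from workcell import manip;print(manip.get_obs())"
```

```text
clock: 1.15
position: [0.467, -0.2439, 0.2689]
ee_rot: [0.984, 0.177, -0.001, 0.0]
ft_force: [1.8, 0.9, -0.2]
grip_width: 0.997
{'clock': 1.15, 'joint_pos': array([ 0.7197733 ,  0.10734725, -0.3526829 ,  1.59257162,  0.0384276 ,
        1.44945846, -0.84987479]), 'joint_velocities': array([-0.49909064, -0.38887949, -0.4428842 ,  0.42990052, -0.10923566,
       -0.04697013, -0.88088194]), 'tau': array([  6.8804647 , -42.80067444,   3.23502883, -41.78662419,
         0.83516998,   0.31515333,   2.65077509]), 'position': array([ 0.46703889, -0.24387471,  0.26886392]), 'ee_rot': array([ 9.84140973e-01,  1.77386317e-01, -7.77661695e-04,  1.86653280e-04]), 'ft_force': array([ 1.81532404,  0.94904336, -0.19022955]), 'torque': array([ 0.06951722, -0.04359904, -0.01233117]), 'grip_width': 0.9970765025557485}
```

```bash
python3 -m handwheel '[[[0.21,-0.355,0,0,0,-0.7,0.0854],[0.21,-0.355,0,0,0,-0.7,0.0854],[0.21,-0.355,0,0,0,-0.7,0.0854],[0.21,-0.355,0,0,0,-0.7,0.0854],[0.21,-0.355,0,0,0,-0.7,0.0854],[0.21,-0.355,0,0,0,-0.7,0.0854],[0.21,-0.355,0,0,0,-0.7,0.0854],[0.21,-0.355,0,0,0,-0.7,0.0854]]]' 80
python3 - <<'E'
from h import *
o=manip.get_obs(); print(o["joint_pos"].round(3),o["position"],o["ee_rot"],o["joint_velocities"].round(3))
np.save("w1.npy",np.r_[o["position"],o["ee_rot"]])
cv2.imwrite("pics/wrist1.png",manip.camera("wrist"))
E
```

```text
clock: 2.15
position: [0.5378, 0.1688, 0.2691]
ee_rot: [0.861, 0.509, -0.0, -0.001]
ft_force: [-0.5, -0.4, -0.9]
grip_width: 0.996
[ 0.227  0.241 -0.727  1.485  0.158  1.477 -1.004] [0.53777927 0.1687574  0.2691323 ] [ 8.60681112e-01  5.09143672e-01 -2.66434428e-04 -8.20606725e-04] [ 0.049 -0.022  0.05   0.018  0.001  0.007  0.038]
```

View pics/wrist1.png

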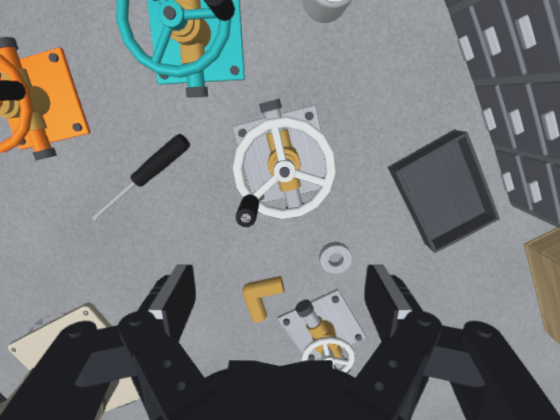

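The wrist view shows the aluminium wheel from above, with the ring centre at about (284,167) and the handle top at (246,217).

Run:
```python
from h import *
w=np.load("w1.npy"); o=dict(position=w[:3],ee_rot=w[3:])
im=cv2.imread("pics/wrist1.png"); m=np.zeros(im.shape[:2],np.uint8)
m[105:230,225:345]=(im.min(2)>195)[105:230,225:345]
n,l,s,c=cv2.connectedComponentsWithStats(m); i=1+np.argmax(s[1:,4]); print(s[i])
cs,_=cv2.findContours((l==i).astype(np.uint8),cv2.RETR_EXTERNAL,cv2.CHAIN_APPROX_NONE)
e=cv2.fitEllipse(cv2.convexHull(max(cs,key=cv2.contourArea))); print(e)
C=onplane("wrist",*e[0],.095,o); print("centre",C)
H=onplane("wrist",246,217,.155,o); print("handle",H, np.linalg.norm((H-C)[:2]),np.degrees(np.arctan2(*(H-C)[1::-1])))
print("hub",onplane("wrist",284.5,172,.107,o))
a=onplane("wrist",e[0][0]-e[1][0]/2,e[0][1],.097,o);b=onplane("wrist",e[0][0]+e[1][0]/2,e[0][1],.097,o);print("dia",np.linalg.norm(a-b))
m=np.zeros(im.shape[:2],np.uint8); m[190:235,230:265]=(im.max(2)<70)[190:235,230:265]
print("dark bbox",cv2.boundingRect(m))
```

```text
[ 233  118  102  101 2835]
((283.6524353027344, 167.85879516601562), (99.4920654296875, 101.04304504394531), 86.57427215576172)
centre [0.5465566  0.17629924 0.095     ]
handle [0.49367814 0.16136    0.155     ] 0.054948278080853535 -164.22394095266887
hub [0.54619394 0.17389466 0.107     ]
dia 0.11617452710323163
dark bbox (237, 195, 22, 32)
```

```bash
python3 -m handwheel '[[[-0.026,-0.037,0.03,0,0,0,0.07],[-0.026,-0.037,0.075,0,0,0,0.07],[-0.026,-0.037,0.075,0,0,0,0.07],[-0.026,-0.037,0.075,0,0,0,0.07]]]' 80
python3 - <<'E'
from h import *
o=manip.get_obs(); print(o["joint_pos"].round(3),o["position"],o["ee_rot"],o["joint_velocities"].round(3))
Rm=R.from_quat(o["ee_rot"]).as_matrix()
print(Rm.T@(np.array([.493,.162,.118])-o["position"]))
cv2.imwrite("pics/wrist2.png",manip.camera("wrist"))
E
```

```text
clock: 2.7
position: [0.4944, 0.1605, 0.1963]
ee_rot: [0.862, 0.506, 0.001, 0.0]
ft_force: [-0.8, 0.1, 0.8]
grip_width: 0.82
[ 0.272  0.167 -0.739  1.711  0.116  1.307 -0.999] [0.49441043 0.16048589 0.19630324] [8.62250755e-01 5.06481215e-01 6.05249016e-04 2.19892536e-04] [-0.008 -0.003 -0.005 -0.016  0.    -0.004 -0.004]
[ 0.00057136 -0.00204691  0.07830174]
```

View pics/wrist2.png

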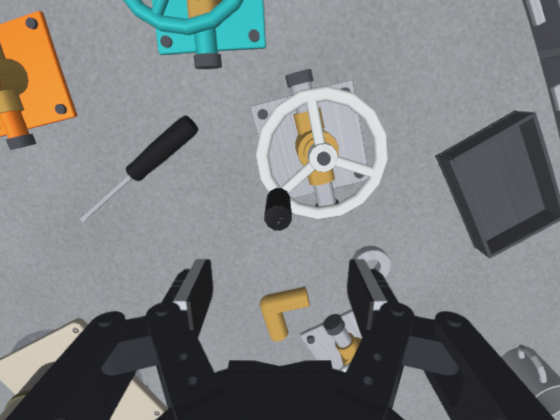

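```bash
python3 - <<'E'
from h import *
o=manip.get_obs(); Rm=R.from_quat(o["ee_rot"]).as_matrix()
H=onplane("wrist",277.5,216,.155,o); print(H, Rm.T@(H-o["position"]))
E
python3 -m handwheel '[[[0.001,-0.001,0.03,0,0,0,0.07],[0.001,-0.001,0.06,0,0,0,0.07],[0.001,-0.001,0.077,0,0,0,0.07],[0.001,-0.001,0.077,0,0,0,0.07]]]' 80
```

```text
[0.49349312 0.16284327 0.155     ] [ 0.00103464 -0.00198567  0.04156183]
clock: 3.25
position: [0.4931, 0.1625, 0.1178]
ee_rot: [0.862, 0.507, -0.0, -0.0]
ft_force: [-0.3, -0.1, 0.3]
grip_width: 0.816
```

```bash
python3 -m handwheel '[[[0,0,0,0,0,0,0],[0,0,0,0,0,0,0],[0,0,0,0,0,0,0],[0,0,0,0,0,0,0],[0,0,0,0,0,0,0],[0,0,0,0,0,0,0]]]' 60
python3 - <<'E'
from h import *
o=manip.get_obs(); print(o)
cv2.imwrite("pics/side3.png",cv2.resize(manip.camera("side")[150:290,160:320],(640,560)))
E
```

```text
clock: 4.0
position: [0.4939, 0.1627, 0.1189]
ee_rot: [0.862, 0.507, 0.001, 0.001]
ft_force: [-0.4, -1.1, 5.8]
grip_width: 0.208
{'clock': 4.0, 'joint_pos': array([ 0.24805887,  0.23883616, -0.73232323,  1.81055008,  0.17472042,
        1.15561522, -1.04796828]), 'joint_velocities': array([ 1.12291116e-03,  1.97123634e-04, -7.19183387e-04,  1.25186160e-03,
        5.82945515e-04,  3.59973058e-04,  4.81513060e-05]), 'tau': array([-3.35563207e-01, -4.21394813e+01, -5.64940318e+00, -3.38976538e+01,
       -1.85131850e-01, -1.10472038e-01, -1.77182164e-04]), 'position': array([0.4938648 , 0.16268873, 0.11893504]), 'ee_rot': array([8.61904791e-01, 5.07068981e-01, 9.57296035e-04, 5.12368074e-04]), 'ft_force': array([-0.40314262, -1.11579011,  5.82798482]), 'torque': array([-0.14238534, -0.02299069,  0.04209703]), 'grip_width': 0.20818331955354782}
```

View pics/side3.png

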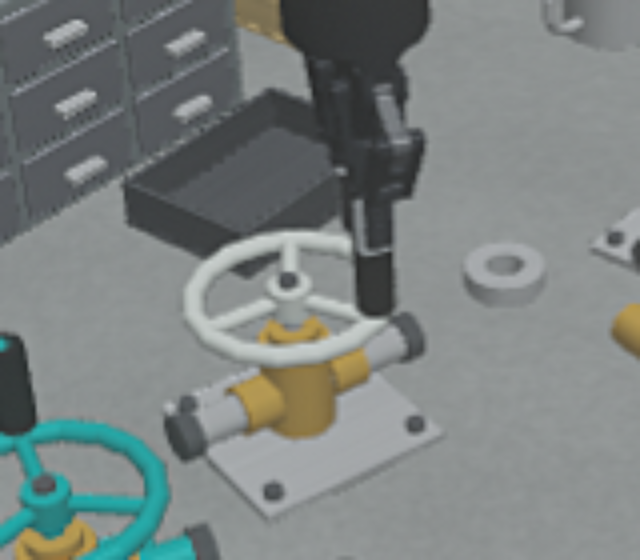

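Run:
```python
from h import *
a=cv2.resize(manip.camera("scene")[140:240,280:380],(400,400),interpolation=cv2.INTER_CUBIC)
b=cv2.resize(manip.camera("side")[170:240,220:290],(400,400),interpolation=cv2.INTER_CUBIC)
x=np.hstack([a,b]).astype(float); x=255*(x/255)**.5
cv2.imwrite("pics/c4.png",x.astype(np.uint8))
cv2.imwrite("pics/wrist4.png",(255*(manip.camera("wrist")/255.)**.5).astype(np.uint8))
```

```text
(no output)
```

View pics/c4.png

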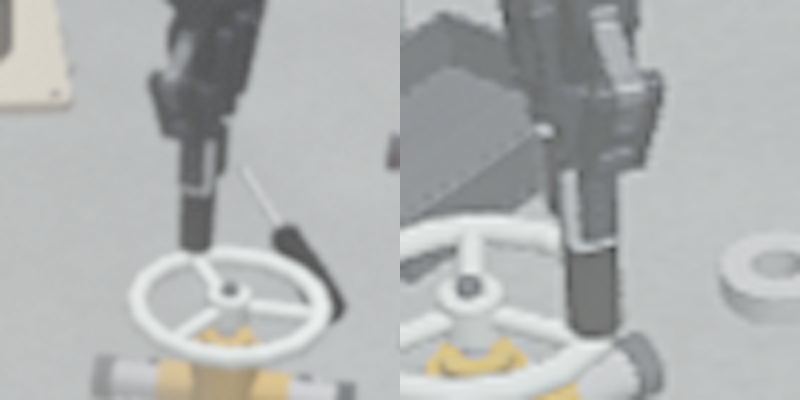

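View pics/wrist4.png

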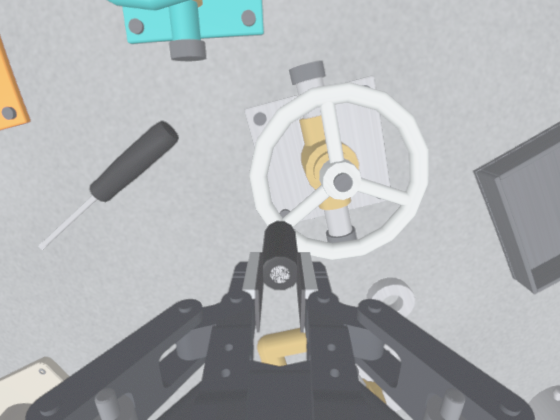

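Run:
```python
from h import *
print("tip",tri(ray("scene",328.7,187.5),ray("side",253.6,212.9)))
print("handle bottom",tri(ray("scene",329,202),ray("side",254,228)))
o=manip.get_obs()
for r in (250,255,262): print(r,[R.from_quat(o["ee_rot"]).inv().apply(onplane("wrist",280,r,z,o)-o["position"]) .round(4).tolist() for z in (.12,.138)])
im=(255*(cv2.imread("pics/wrist4.png")/255.)**.8)[200:360,200:360].astype(np.uint8)
cv2.imwrite("pics/w4z.png",cv2.resize(im,(600,600),interpolation=cv2.INTER_CUBIC))
```

```text
tip (array([0.49029914, 0.16213288, 0.14143509]), np.float64(0.001695937749449182))
handle bottom (array([0.4913086 , 0.16382909, 0.10114144]), np.float64(0.00013066178936298073))
250 [[-0.006, -0.0001, -0.0011], [0.0033, -0.0001, -0.0191]]
255 [[-0.0096, -0.0001, -0.0011], [0.0001, -0.0001, -0.0191]]
262 [[-0.0147, -0.0001, -0.0011], [-0.0045, -0.0001, -0.0191]]
```

View pics/w4z.png

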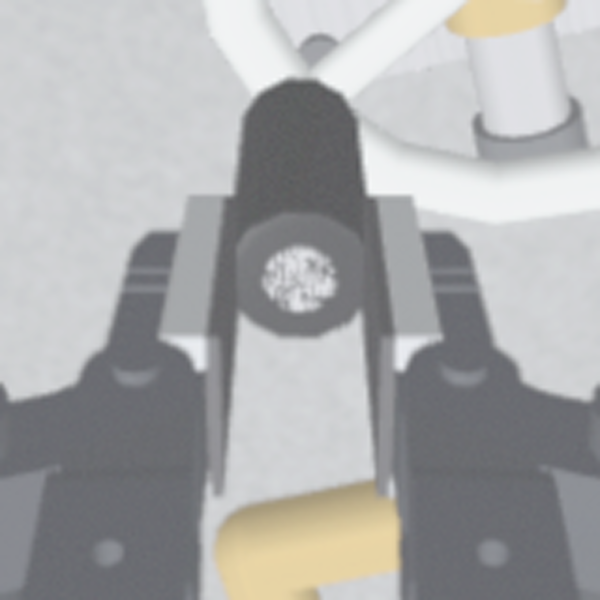

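The views agree on the sideways alignment, but the visible finger tips triangulate to z≈0.141, well up the handle. I'll open slightly, lower 7 mm so the grasp point sits at the handle's middle, and grip again.

```bash
python3 -m handwheel '[[[0,0,0,0,0,0,0.04],[0,0,0,0,0,0,0.04],[0,0,0.006,0,0,0,0.04],[0,0,0.006,0,0,0,0.04],[0,0,0.006,0,0,0,0],[0,0,0.006,0,0,0,0],[0,0,0.006,0,0,0,0],[0,0,0.006,0,0,0,0]]]' 80
python3 - <<'E'
from h import *
o=manip.get_obs(); print(o["position"],o["ft_force"],o["torque"],o["grip_width"])
a=cv2.resize(manip.camera("scene")[140:240,280:380],(400,400),interpolation=cv2.INTER_CUBIC)
b=cv2.resize(manip.camera("side")[170:240,220:290],(400,400),interpolation=cv2.INTER_CUBIC)
x=np.hstack([a,b]).astype(float); x=255*(x/255)**.5
cv2.imwrite("pics/c5.png",x.astype(np.uint8))
E
```

```text
clock: 5.2
position: [0.4934, 0.1627, 0.1121]
ee_rot: [0.862, 0.507, 0.0, 0.0]
ft_force: [1.1, 0.1, 3.1]
grip_width: 0.213
[0.49337374 0.16271674 0.11214794] [1.07820275 0.09434373 3.11570521] [-0.03688122 -0.28488104  0.03840314] 0.21345916017735014
```

View pics/c5.png

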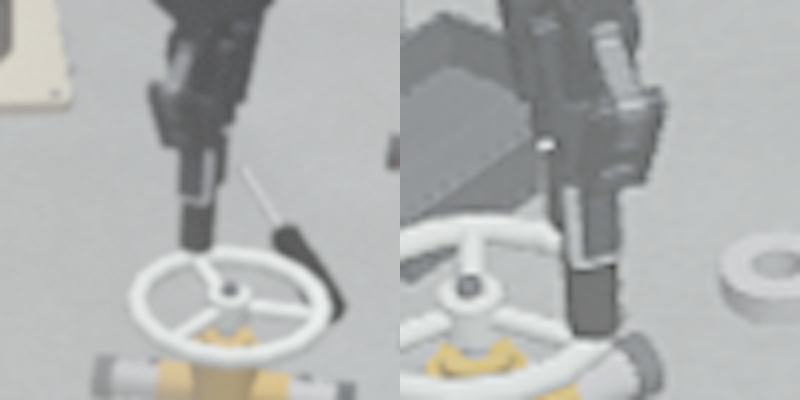

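```bash
cat > plan.py <<'E'
import sys; from h import *
# usage: plan.py cx cy startdeg(world handle angle, commanded) step n -> shifts in tool axes
def table(C,x0,steps,r=0.055,yaw=None):
    o=manip.get_obs(); Rm=R.from_quat(o["ee_rot"]).as_matrix()
    for a in steps:
        p=np.array([C[0]+r*np.cos(np.radians(a)),C[1]+r*np.sin(np.radians(a))])
        d=Rm.T@np.array([*(p-x0),0]); print(a%360,d[:2].round(4))
def ang(C,p): return np.degrees(np.arctan2(p[1]-C[1],p[0]-C[0]))
E
python3 - <<'E'
from plan import *
o=manip.get_obs(); C=(.5463,.1757); p=o["position"][:2]; a=ang(C,p); print(a, np.hypot(*(p-C)))
table(C,p,[a-20*i for i in range(1,9)])
E
```

```text
-166.17621420514578 0.054527189619135025
173.82378579485422 [ 0.0157 -0.0107]
153.82378579485422 [ 0.0343 -0.015 ]
133.82378579485422 [ 0.0533 -0.0126]
113.82378579485422 [ 0.0703 -0.0039]
93.82378579485419 [0.0833 0.0101]
73.82378579485419 [0.0907 0.0277]
53.82378579485419 [0.0917 0.0468]
33.82378579485419 [0.0861 0.065 ]
```

```bash
python3 -m handwheel '[[[0.0075,-0.006,0,0,0,0,0],[0.0157,-0.0107,0,0,0,0,0],[0.025,-0.0135,0,0,0,0,0],[0.0343,-0.015,0,0,0,0,0],[0.044,-0.0145,0,0,0,0,0],[0.0533,-0.0126,0,0,0,0,0]]]' 80
python3 - <<'E'
from plan import *
o=manip.get_obs(); C=(.5463,.1757); p=o["position"][:2]; a=ang(C,p); print(a, np.hypot(*(p-C)),o["ft_force"],o["grip_width"],o["joint_pos"].round(2))
E
```

```text
clock: 6.05
position: [0.5084, 0.215, 0.112]
ee_rot: [0.862, 0.507, -0.0, 0.001]
ft_force: [2.2, -6.0, 7.9]
grip_width: 0.211
133.95030033838745 0.054536628502474586 [ 2.15130402 -5.97711535  7.91223406] 0.21122109303297104 [ 0.14  0.33 -0.74  1.74  0.24  1.17 -1.17]
```

Run:
```python
from plan import *
C=np.array((.5463,.1757)); a=133.8
x0=C+.055*np.array([np.cos(np.radians(a)),np.sin(np.radians(a))])
table(C,x0,[a-15*i for i in range(1,9)])
```

```text
118.80000000000001 [0.0131 0.006 ]
103.80000000000001 [0.0241 0.0151]
88.80000000000001 [0.0324 0.0268]
73.80000000000001 [0.0374 0.0403]
58.80000000000001 [0.0388 0.0546]
43.80000000000001 [0.0364 0.0688]
28.80000000000001 [0.0304 0.0818]
13.800000000000011 [0.0212 0.0929]
```

```bash
python3 -m handwheel '[[[0.0131,0.006,0,0,0,0,0],[0.0241,0.0151,0,0,0,0,0],[0.0324,0.0268,0,0,0,0,0],[0.0374,0.0403,0,0,0,0,0],[0.0388,0.0546,0,0,0,0,0],[0.0364,0.0688,0,0,0,0,0],[0.0304,0.0818,0,0,0,0,0],[0.0212,0.0929,0,0,0,0,0]]]' 80
python3 - <<'E'
from plan import *
o=manip.get_obs(); C=np.array((.5463,.1757)); p=o["position"][:2]; a=ang(C,p); print(a, np.hypot(*(p-C)),o["ft_force"],o["grip_width"],o["joint_pos"].round(2))
a=13.8
x0=C+.055*np.array([np.cos(np.radians(a)),np.sin(np.radians(a))])
table(C,x0,[a-10*i for i in range(1,9)])
E
```

```text
clock: 7.05
position: [0.5995, 0.1911, 0.1122]
ee_rot: [0.861, 0.508, 0.001, -0.001]
ft_force: [0.3, 4.4, 5.9]
grip_width: 0.213
16.126023404646435 0.05541730460235328 [0.33354829 4.44926765 5.87477528] 0.2126699558397601 [ 0.13  0.49 -0.68  1.53  0.32  1.23 -1.1 ]
3.8000000000000007 [-0.0076  0.0059]
353.8 [-0.0161  0.0103]
343.8 [-0.0252  0.0133]
333.8 [-0.0347  0.0145]
323.8 [-0.0443  0.0142]
313.8 [-0.0536  0.0121]
303.8 [-0.0625  0.0085]
293.8 [-0.0706  0.0034]
```

```bash
cat > chk.py <<'E'
from plan import *
o=manip.get_obs(); C=np.array((.5463,.1757)); p=o["position"][:2]; a=ang(C,p)
t=np.array([-np.sin(np.radians(a)),np.cos(np.radians(a))]); f=o["ft_force"][:2]
tan=float(f@t); rad=float(f@np.array([t[1],-t[0]]))
print("   ang %.1f r %.4f  Ftan %.1f Frad %.1f w %.3f"%(a%360,np.hypot(*(p-C)),tan,rad,o["grip_width"]))
sys.exit(1 if abs(tan)>14 else 0)
E
python3 - <<'E'
from plan import *
C=np.array((.5463,.1757)); a0=13.8
for k in range(7):
    a=a0-16*k; x0=C+.055*np.array([np.cos(np.radians(a)),np.sin(np.radians(a))])
    table(C,x0,[a-8,a-16])
E
```

```text
5.800000000000001 [-0.006   0.0048]
357.8 [-0.0126  0.0087]
349.8 [-0.0071  0.003 ]
341.8 [-0.0145  0.0049]
333.8 [-0.0076  0.0009]
325.8 [-0.0153  0.0007]
317.8 [-0.0076 -0.0012]
309.8 [-0.0149 -0.0035]
301.8 [-0.0069 -0.0033]
293.8 [-0.0134 -0.0075]
285.8 [-0.0058 -0.0051]
277.8 [-0.0108 -0.0109]
269.8 [-0.0041 -0.0065]
261.8 [-0.0074 -0.0134]
```

```bash
python3 -m handwheel '[[[-0.006,0.0048,0,0,0,0,0],[-0.0126,0.0087,0,0,0,0,0]]]' 80 | head -1 && python3 chk.py && python3 -m handwheel '[[[-0.0071,0.003,0,0,0,0,0],[-0.0145,0.0049,0,0,0,0,0]]]' 80 | head -1 && python3 chk.py && python3 -m handwheel '[[[-0.0076,0.0009,0,0,0,0,0],[-0.0153,0.0007,0,0,0,0,0]]]' 80 | head -1 && python3 chk.py && python3 -m handwheel '[[[-0.0076,-0.0012,0,0,0,0,0],[-0.0149,-0.0035,0,0,0,0,0]]]' 80 | head -1 && python3 chk.py
```

```text
clock: 7.3
   ang 358.7 r 0.0554  Ftan 2.9 Frad 5.2 w 0.214
clock: 7.55
   ang 343.6 r 0.0554  Ftan 23.1 Frad 7.4 w 0.217
```

```bash
python3 -m handwheel '[[[0,0,0,0,0,0,0],[0,0,0,0,0,0,0]]]' 80 | head -1 ; python3 chk.py; python3 -m handwheel '[[[-0.0015,0.0003,0,0,0,0,0],[-0.0015,0.0003,0,0,0,0,0],[-0.0015,0.0003,0,0,0,0,0]]]' 80 | head -1 ; python3 chk.py
python3 -c "
from h import *
cv2.imwrite('pics/wrist6.png',manip.camera('wrist'));cv2.imwrite('pics/side6.png',manip.camera('side'))"
```

```text
clock: 7.8
   ang 344.4 r 0.0554  Ftan 10.1 Frad 7.2 w 0.217
clock: 8.18
   ang 344.2 r 0.0553  Ftan 13.7 Frad 9.5 w 0.212
```

View pics/side6.png

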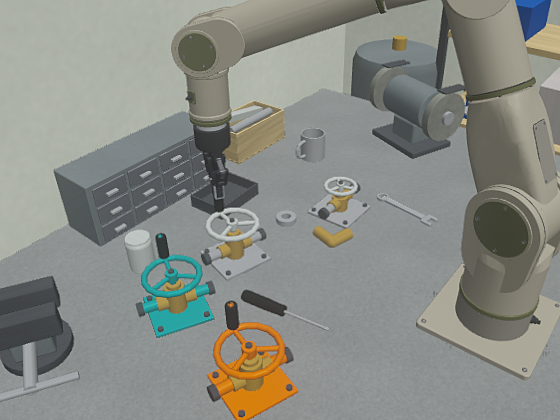

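View pics/wrist6.png

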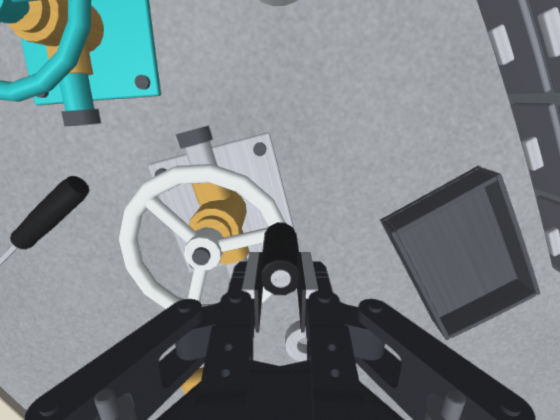

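```bash
python3 -m handwheel '[[[-0.003,0.0007,0,0,0,0,0],[-0.003,0.0007,0,0,0,0,0],[-0.003,0.0007,0,0,0,0,0]]]' 80 | head -2 ; python3 chk.py; python3 -m handwheel '[[[0.004,-0.0009,0,0,0,0,0],[0.004,-0.0009,0,0,0,0,0],[0.004,-0.0009,0,0,0,0,0]]]' 80 | head -2 ; python3 chk.py
```

```text
clock: 8.65
position: [0.5993, 0.1603, 0.1125]
   ang 343.8 r 0.0552  Ftan 23.2 Frad 12.9 w 0.211
clock: 9.02
position: [0.5996, 0.1608, 0.1123]
   ang 344.4 r 0.0554  Ftan 11.3 Frad 8.8 w 0.218
```

Pushing 3 mm and then backing off left the angle at 344.3°, while the reaction rose from 10 to 23 N. Wheel friction is only 2 N, so this is the closed stop. Next I'll plan the two turns back.

Run:
```python
from plan import *
C=np.array((.5463,.1757))
P=lambda a:C+.055*np.array([np.cos(np.radians(a)),np.sin(np.radians(a))])
for s in (341.3,345,105,225):
    print("start",s); table(C,P(s),[(345 if s==341.3 else s)+15*i for i in range(1,9)])
```

```text
start 341.3
0 [ 0.0168 -0.006 ]
15 [ 0.0284 -0.0145]
30 [ 0.0373 -0.0258]
45 [ 0.0431 -0.0389]
60 [ 0.0452 -0.0531]
75 [ 0.0436 -0.0674]
90 [ 0.0383 -0.0807]
105 [ 0.0298 -0.0923]
start 345
0 [ 0.0134 -0.0053]
15 [ 0.0249 -0.0138]
30 [ 0.0339 -0.025 ]
45 [ 0.0396 -0.0382]
60 [ 0.0417 -0.0524]
75 [ 0.0401 -0.0666]
90 [ 0.0349 -0.08  ]
105 [ 0.0263 -0.0916]
start 105
120 [-0.0112 -0.0089]
135 [-0.0244 -0.0147]
150 [-0.0386 -0.0168]
165 [-0.0529 -0.0152]
180 [-0.0662 -0.01  ]
195 [-0.0778 -0.0014]
210 [-0.0867  0.0098]
225 [-0.0925  0.023 ]
start 225
240 [-0.0021  0.0142]
255 [-0.0005  0.0285]
270 [0.0047 0.0418]
285 [0.0133 0.0534]
300 [0.0245 0.0623]
315 [0.0377 0.0681]
330 [0.0519 0.0702]
345 [0.0661 0.0686]
```

```bash
python3 -m handwheel '[[[0.0168,-0.006,0,0,0,0,0],[0.0284,-0.0145,0,0,0,0,0],[0.0373,-0.0258,0,0,0,0,0],[0.0431,-0.0389,0,0,0,0,0],[0.0452,-0.0531,0,0,0,0,0],[0.0436,-0.0674,0,0,0,0,0],[0.0383,-0.0807,0,0,0,0,0],[0.0298,-0.0923,0,0,0,0,0]]]' 80 && python3 chk.py && python3 -m handwheel '[[[-0.0112,-0.0089,0,0,0,0,0],[-0.0244,-0.0147,0,0,0,0,0],[-0.0386,-0.0168,0,0,0,0,0],[-0.0529,-0.0152,0,0,0,0,0],[-0.0662,-0.01,0,0,0,0,0],[-0.0778,-0.0014,0,0,0,0,0],[-0.0867,0.0098,0,0,0,0,0],[-0.0925,0.023,0,0,0,0,0]]]' 80 ; python3 chk.py
```

```text
clock: 10.02
position: [0.532, 0.2285, 0.1121]
ee_rot: [0.862, 0.507, 0.0, 0.001]
ft_force: [5.4, -4.7, 8.0]
grip_width: 0.214
   ang 105.2 r 0.0547  Ftan -3.9 Frad -6.0 w 0.214
clock: 11.02
position: [0.5068, 0.1372, 0.1121]
ee_rot: [0.862, 0.508, 0.0, -0.0]
ft_force: [0.9, 5.9, 6.4]
grip_width: 0.209
   ang 224.2 r 0.0552  Ftan -3.6 Frad -4.7 w 0.209
```

```bash
python3 -m handwheel '[[[-0.0021,0.0142,0,0,0,0,0],[-0.0005,0.0285,0,0,0,0,0],[0.0047,0.0418,0,0,0,0,0],[0.0133,0.0534,0,0,0,0,0],[0.0245,0.0623,0,0,0,0,0],[0.0377,0.0681,0,0,0,0,0],[0.0519,0.0702,0,0,0,0,0],[0.0661,0.0686,0,0,0,0,0]]]' 80 ; python3 chk.py; python3 -c "
from h import *
cv2.imwrite('pics/side7.png',manip.camera('side')); print(manip.get_obs()['joint_pos'].round(2))"
```

```text
clock: 12.02
position: [0.5998, 0.1599, 0.1121]
ee_rot: [0.862, 0.506, -0.0, 0.001]
ft_force: [-1.6, -3.5, 10.2]
grip_width: 0.212
   ang 343.5 r 0.0558  Ftan -3.8 Frad -0.5 w 0.212
[ 0.17  0.47 -0.67  1.55  0.3   1.23 -1.05]
```

View pics/side7.png

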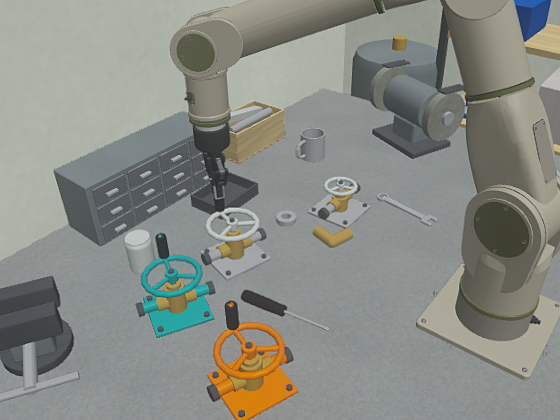

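The side view after one turn shows the fingers still on the handle at about (219,208), with nothing else moved. Second turn.

```bash
python3 -m handwheel '[[[0.0134,-0.0053,0,0,0,0,0],[0.0249,-0.0138,0,0,0,0,0],[0.0339,-0.025,0,0,0,0,0],[0.0396,-0.0382,0,0,0,0,0],[0.0417,-0.0524,0,0,0,0,0],[0.0401,-0.0666,0,0,0,0,0],[0.0349,-0.08,0,0,0,0,0],[0.0263,-0.0916,0,0,0,0,0]]]' 80 && python3 chk.py && python3 -m handwheel '[[[-0.0112,-0.0089,0,0,0,0,0],[-0.0244,-0.0147,0,0,0,0,0],[-0.0386,-0.0168,0,0,0,0,0],[-0.0529,-0.0152,0,0,0,0,0],[-0.0662,-0.01,0,0,0,0,0],[-0.0778,-0.0014,0,0,0,0,0],[-0.0867,0.0098,0,0,0,0,0],[-0.0925,0.023,0,0,0,0,0]]]' 80 && python3 chk.py && python3 -m handwheel '[[[-0.0021,0.0142,0,0,0,0,0],[-0.0005,0.0285,0,0,0,0,0],[0.0047,0.0418,0,0,0,0,0],[0.0133,0.0534,0,0,0,0,0],[0.0245,0.0623,0,0,0,0,0],[0.0377,0.0681,0,0,0,0,0],[0.0519,0.0702,0,0,0,0,0],[0.0661,0.0686,0,0,0,0,0]]]' 80 ; python3 chk.py
```

```text
clock: 13.08
position: [0.5319, 0.2284, 0.1121]
ee_rot: [0.862, 0.507, 0.0, 0.0]
ft_force: [3.9, -3.5, 7.7]
grip_width: 0.214
   ang 105.3 r 0.0546  Ftan -2.8 Frad -4.4 w 0.214
clock: 14.08
position: [0.5068, 0.1371, 0.1121]
ee_rot: [0.862, 0.507, 0.0, -0.001]
ft_force: [1.7, 6.7, 5.6]
grip_width: 0.216
   ang 224.4 r 0.0552  Ftan -3.6 Frad -5.9 w 0.216
clock: 15.08
position: [0.5997, 0.1596, 0.1121]
ee_rot: [0.862, 0.506, -0.001, 0.001]
ft_force: [-1.1, -1.8, 10.3]
grip_width: 0.214
   ang 343.2 r 0.0558  Ftan -2.0 Frad -0.6 w 0.214
```

```bash
python3 -m handwheel '[[[0.0005,-0.0001,0,0,0,0,0],[0.0005,-0.0001,0,0,0,0,0],[0.0005,-0.0001,0,0,0,0,0],[0.0005,-0.0001,0,0,0,0,0]]]' 80 ; python3 chk.py; python3 -c "
from h import *
o=manip.get_obs(); print(o['joint_velocities'].round(4))
a=manip.camera('side');cv2.imwrite('pics/side8.png',a);cv2.imwrite('pics/wrist8.png',manip.camera('wrist'))"
```

```text
clock: 15.58
position: [0.5999, 0.1614, 0.1122]
ee_rot: [0.862, 0.507, 0.001, 0.0]
ft_force: [4.9, 0.7, 5.9]
grip_width: 0.214
   ang 345.1 r 0.0555  Ftan 2.0 Frad 4.5 w 0.214
[ 0.0015  0.0014 -0.0018  0.0007 -0.     -0.0009 -0.0007]
```

View pics/wrist8.png

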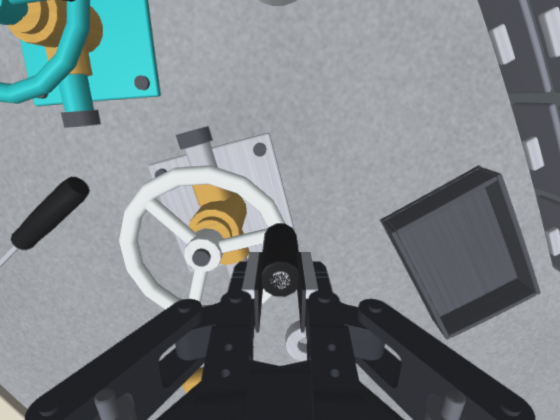

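View pics/side8.png

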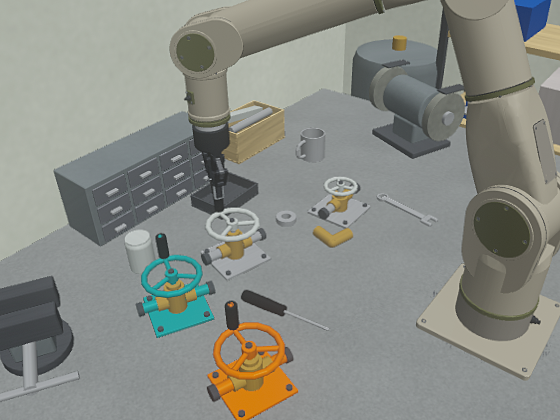

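The wheel now matches the stop picture: hub at (201,256) both times, and the handle angle is 345.1° against 344.3° at the stop. The arm is at rest with the grip held, so I'm handing in.

```bash
python3 -c "
from workcell import manip
print(manip.hand_in()); o=manip.get_obs(); print(o['clock'],o['position'],o['ft_force'],o['grip_width'])"
```

```text
the job is handed in; nothing more can be done
None
the job is handed in; nothing more can be done
```

The larger (aluminium) valve is closed to its stop, backed off two full turns anticlockwise, and handed in with the gripper still holding its handle. The hand-in reported no verdict.

- **Closing:** I gripped the upright handle from above and turned the wheel about 210° clockwise until it stopped. At the stop the handle stayed at about 344.3° while the push against it rose from 10 to 23 N, far above the wheel's 2 N friction.
- **Backing off:** I turned it exactly two turns anticlockwise. The last check read 345.1°, under 1° from the stop angle, with the joints at rest. The grip force was set to 80 N, and the job ended at about 16 s on the clock.
- **Other items:** in the last side view, nothing else on the bench appears to have moved.
- **Disagreements:** the visible finger tips triangulated about 20 mm higher than the measured tool position, so I lowered the grip 6 mm before turning. The gripper also read about 18 mm on the 22 mm handle. The hold did not slip through either turn.

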